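Load a block into a notched drilling jig

TASK

Load the drilling jig: keep the red release lever squeezed while you slide the jaw out to a notch wide enough for the beech block, let it latch, and lay the block flat on the bed against the fixed jaw, long side along the rail. Then squeeze the lever again, slide the jaw in to the notch nearest the block, let it latch, and last fold the green drill-guide flap down over the block. Leave the wax tin, try square and pliers where they are.

Things in the scene. Friction and masses are not known exactly. Their poses are not given: they have to be found in the camera images.
- jig: Drilling jig fixed to the bench, plywood base 175 x 290 x 16 mm (x -62 to +112, y -145 to +145). Origin on the table under the bed's centre line; y runs along the bed (the rail) towards the sliding jaw, x across it, away from the robot. The bare aluminium bed is 62 mm wide (x -31 to +31), top at z = 30. A toothed steel rack lies along y at x = 57 to 75, top at z = 30.
- jig_seat (a point): Point on the bed's top where the centre of the block's underside comes when the block touches the fixed jaw: jig x = 0, y = -65, z = 30 mm. Axes as the jig's. The fixed jaw is a dark steel block 62 mm wide, top at z = 62, its face at jig y = -105, looking to +y.
- jig_jaw (a joint): Sliding jaw along the jig's +y, m. Clear gap between the jaws = 64 mm + value. Notches at 0 (the start), 0.020, 0.040, 0.060, 0.080 (play 1 to 3 mm): latched there it cannot be pushed. Gaps 64, 84, 104, 124, 144 mm. With the lever squeezed it slides with 0.6 N friction; let go within 3 mm of a notch it drops in. Jaw top z = 62 mm.
- jig_lever (a joint): Red squeeze lever on the sliding jaw, rad: 0 released (pawl in a notch), 0.2 fully squeezed; above 0.17 the pawl is clear of the teeth. A spring returns it; about 7 N at grip height squeezes it. 0.05 to 0.17 with nothing touching it: the pawl stands on a tooth. Hinged low; its upper end moves in the jig's -x towards the black post.
- jaw_grip (a point): Slides with the jaw: jig x = 0, y = 4 mm + joint value, z = 98, midway between the outer faces of black post and squeezed lever. Post: rigid, outer face 18 mm to -x. Lever: outer face 18 mm to +x squeezed, 28 mm released. Both 35 mm wide along y, tops z = 118; pinch them together from above along x, fingertips above z = 65 (carriage top 44, lever's pivot ears 57).
- jig_flap (a joint): Green drill-guide flap, rad: 0 folded down level over the seat, its underside at z = 63.5 mm, just above the block; 1.8 fully open, leaning back beyond upright (1.57), as at the start (1.7 to 1.8). It turns about a line along the jig's y through x = 97, z = 70, between two posts 78 mm high. Past upright it falls slowly shut by its own weight (0.12 kg).
- flap_tip (a point): Middle of the flap's free edge, 118 mm from its hinge axis. The flap is a plate 8 mm thick, 44 mm wide along the jig's y (y -93 to -49). Folded down the tip is at jig x = -21, z = 67.5 mm; fully open at about x = 126, z = 184 mm.
- beech_block: Beech block, 55 (its x) x 80 (its y) x 32 mm (z), 0.12 kg, loose, flat on the table left or right of the jig. Origin at the centre of its underside. It fits along the bed only with its 80 mm side along the rail.
- wax_tin: Round metal tin, 56 mm across, 28 mm high, loose bystander, flat on the table on the other side of the jig from the block; origin at the centre of its underside.
- try_square: Try square with dark wood stock, 161 x 130 x 17 mm, loose bystander lying at the back left; origin at the centre of its underside.
- pliers: Pliers with red handles, 60 x 160 x 12 mm, loose bystander lying at the back left; origin at the centre of their underside.
Mind the look-alikes: they are no part of the job. What is shaped like the beech_block but yellow is not meant.

How it is judged (in metres and radians):
On the way, in this order (a step that is already met when the one before it is completed fails the run):
1. the lever is held squeezed while the jaw slides outward (value of joint jig_lever above 0.15 rad and value of joint jig_jaw above 0.024 m), for 0.05 s.
2. the jaw is latched in a notch wide enough for the block (gap 104 mm or more) (value of joint jig_lever below 0.04 rad and value of joint jig_jaw above 0.036 m), for 0.2 s.
3. the block lies flat on the bed between the jaws, let go, long side along the rail (x of beech_block in the frame of jig_seat between -0.015 and 0.015 m and y of beech_block in the frame of jig_seat between -0.004 and 0.066 m and z of beech_block in the frame of jig_seat between -0.004 and 0.004 m and angle between the y axis of beech_block and the y axis of jig, either way round below 0.25 rad and angle between beech_block's own z axis and vertical below 0.06 rad and contact force between beech_block and the fingers below 0.1 N and linear speed of beech_block below 0.02 m/s), for 0.2 s.
4. the jaw is latched in the notch nearest the block (gap 84 mm), lever released (value of joint jig_lever below 0.04 rad and value of joint jig_jaw between 0.016 and 0.024 m), for 0.2 s.
5. the flap is folded down (value of joint jig_flap below 0.06 rad), for 0.2 s.
At the end, for the whole second after the job is handed in: The jaw is latched at the 84 mm gap (0.020 +-0.004), lever released (under 0.04 rad); the block is at rest flat on the bed, up to the fixed jaw (8 mm), within 15 mm of the centre line and 0.12 rad of the rail; the flap is down (under 0.06 rad) (all of step 4 and value of joint jig_flap below 0.06 rad and x of beech_block in the frame of jig_seat between -0.015 and 0.015 m and y of beech_block in the frame of jig_seat between -0.004 and 0.008 m and z of beech_block in the frame of jig_seat between -0.004 and 0.004 m and angle between the y axis of beech_block and the y axis of jig, either way round below 0.12 rad and angle between beech_block's own z axis and vertical below 0.06 rad and linear speed of beech_block below 0.02 m/s); the robot touches nothing.
It fails at once if the wax tin, try square or pliers are shifted by more than 20 mm (distance of any of wax_tin, try_square, pliers from where it was at the start of the episode above 0.02 m).
It also fails if it takes over 72 s, if anything falls off the work surface, if the arm or the gripper's body presses on something with over 40 N, if the wrist force passes 120 N, or if a joint passes its speed limit or range.

ROBOT

A 6-joint arm with a two-finger parallel gripper is mounted at the origin on a cart in front of the work surface, level with it; the furniture and walls round the work are solid. World frame = base frame: x ahead of the robot, y to its left, z up, the work surface at z = 0. Lengths are in m, angles in degrees, forces in N, time in s.
With the tool pointing down it reaches from about 0.4 to 0.825 m from the base axis. Payload 7 kg.
Tool frame: the origin (TCP) lies at the very end of the fingers, on their centre line; the grasp point (between the pads) lies 19 mm behind it; x points along the fingers, y is the direction in which the jaws open and shut, and the axes are right-handed (so a half turn about x gives the same grasp; the last joint's range is limited). The gripper opens to 88 mm and grips with 3 to 60 N. Pads are 19 mm wide; open, the fingers measure 130 mm over their backs; the gripper's body (78 mm by 193 mm) begins 47 mm behind the grasp point.
Start: joints at [-48.237, 20.546, 0.682, 0, -70.136, -16.507], TCP at [0.288, -0.61, 0.227] pointing down, gripper open.
Joint ranges: [-176.03, 176.03], [-82.01, 121.73], [-58.28, 71.71], [-173.87, 95.51], [-174.79, -0.11], [-173.66, 173.66]. Speed limits (degrees/s): [136.94, 136.94, 172.46, 180, 180, 180].

INTERFACE

Orientations are given as [roll, pitch, yaw] about the fixed x, y, z axes, in that order (R = Rz(yaw) Ry(pitch) Rx(roll)).
In Python, from plant import monitor, eyes, ticket gives the robot as it stands. The module is installed in compiled form; this text tells all that it offers.
- The arm moves only by the shell command python3 -m crank 'ROWS'. ROWS is JSON, a list of rows, each an object with "linear": the shift along the world's x, y, z in units of 60 mm (1.0 is 60 mm), a list of three; "rot": the turn, a rotation vector about the world's x, y, z in units of 5 degrees (1.0 is 5 degrees), a list of three; "hand": the opening, from 0 (shut) to 1 (fully open). In form: [{"linear": [tx, ty, tz], "rot": [ax, ay, az], "hand": hand}, ...]. A call has 1 to 20 rows; each row shifts and turns the pose as measured when the row begins; what a row does not reach is not made up. A row lasts 1/8 s, in which the tool goes at most 62.5 mm and 10.7 degrees, less where a joint would pass 70% of its speed; a pose out of reach is approached as far as the arm can. A call is refused whole if a number of a shift passes 1 or a number of a turn 1, either way. A call with a gripper value outside its range is refused whole. The fingers move at their own pace and stop on an object; the grip force is fixed at half the most. Time passes only in rows, so rows that do not move let the fingers close. It gives the time, the measured TCP pose, the force and the opening at its end, in the units of the state.
- monitor.get_obs(): the state, without advancing time (a new reading comes with each control period).
- eyes.snapshot(name): name is "scene" or "top"; returns a dict with "image" (400x640x3 uint8, red, green, blue), "depth" (400x640 float32, m along the optical axis (not along the pixel's ray), 0 where there is no reading), "K" (3x3 intrinsics, pixels), "k1" (the pictures are not rectified: a ray, as slopes to the right and down, at radius r is drawn at 1 + k1 r^2 times it, then the intrinsics apply), "camera_from_world" (4x4, takes a point from world to camera coordinates). Camera axes: x right, y up, looking along -z (the intrinsics and any distortion apply to the point x, -y, -z); pixel columns grow to the right and rows downward; lengths in m; the calibration is good to about 2 mm. A picture is of the moment at which its call begins.
- ticket.close_job(): hands the job in, once; it reports no verdict.
The state is a dict: "clock": time; "joint_pos": joint angles; "qvel": joint speeds; "tau": joint torques, N m; "tool_pos": TCP position; "orientation": TCP orientation; "force": force on the tool from outside, world axes, zero at the start; "moment": the same for the moment, N m; "opening": finger opening in m.
Only numpy, scipy, OpenCV 4.12 (cv2) and the standard library are available. Lean on these libraries where they do the work, as an engineer would, in place of code of your own. Each camera call takes 0.05 s, during which the arm holds its last target.

## Working session

There is one attempt and no reset: what is moved stays moved. The work goes in short steps, Python scripts to look and compute and a shell command to move; the robot and the scene stay as the last step left them, time stands still between calls to the robot, and variables do not carry over. Pictures are saved under pics/ and viewed, and the job is handed in when it is done.

```bash
mkdir -p pics; cat > h.py <<'E'
import numpy as np, cv2
from plant import monitor, eyes, ticket
def snap(n,save=None):
    s=eyes.snapshot(n)
    if save: cv2.imwrite('pics/'+save,cv2.cvtColor(s['image'],cv2.COLOR_RGB2BGR))
    np.savez('/tmp/%s.npz'%n,**{k:s[k] for k in s})
    return s
def load(n): 
    d=np.load('/tmp/%s.npz'%n); return {k:d[k] for k in d.files}
def ray(s,uv):
    K=s['K'];k1=float(s['k1']);uv=np.atleast_2d(np.asarray(uv,float))
    d=np.stack([(uv[:,0]-K[0,2])/K[0,0],(uv[:,1]-K[1,2])/K[1,1]],1);x=d.copy()
    for _ in range(30): x=d/(1+k1*(x**2).sum(1,keepdims=True))
    T=np.linalg.inv(s['camera_from_world'])
    c=np.c_[x[:,0],-x[:,1],-np.ones(len(x))]
    return T[:3,3], c@T[:3,:3].T
def plane(s,uv,z):
    o,r=ray(s,uv); return o+r*((z-o[2])/r[:,2])[:,None]
def dep(s,uv):
    o,r=ray(s,uv); uv=np.atleast_2d(np.round(uv).astype(int)); d=s['depth'][uv[:,1],uv[:,0]]
    return o+r*d[:,None]
def proj(s,P):
    P=np.atleast_2d(P); T=s['camera_from_world']; c=P@T[:3,:3].T+T[:3,3]
    x=np.c_[c[:,0]/-c[:,2],-c[:,1]/-c[:,2]]; x=x*(1+float(s['k1'])*(x**2).sum(1,keepdims=True))
    K=s['K']; return x*[K[0,0],K[1,1]]+[K[0,2],K[1,2]]
def cloud(s):
    h,w=s['depth'].shape; u,v=np.meshgrid(np.arange(w),np.arange(h)); uv=np.c_[u.ravel(),v.ravel()]
    P=dep(s,uv).reshape(h,w,3); P[s['depth']==0]=np.nan; return P
E
python3 - <<'E'
from h import *
for n in('scene','top'):
    s=snap(n,n+'0.png'); print(n,s['K'].tolist(),s['k1'],np.linalg.inv(s['camera_from_world']).round(3).tolist())
print(monitor.get_obs())
E
```

```text
scene [[421.87792835785234, 0.0, 324.0690556032458], [0.0, 421.87792835785234, 210.19175173849325], [0.0, 0.0, 1.0]] 0.02143133107831899 [[-0.891, 0.354, -0.285, 0.157], [-0.455, -0.715, 0.532, 0.781], [-0.015, 0.603, 0.797, 1.037], [0.0, 0.0, 0.0, 1.0]]
top [[482.1066926852445, 0.0, 326.55530083794923], [0.0, 482.1066926852445, 202.04623914869248], [0.0, 0.0, 1.0]] -0.064663315209673 [[-0.023, 0.983, -0.181, 0.297], [-1.0, -0.026, -0.016, 0.125], [-0.021, 0.18, 0.983, 1.328], [0.0, 0.0, 0.0, 1.0]]
{'clock': 0.1, 'joint_pos': array([-4.82362193e+01,  2.05874124e+01,  6.38297262e-01, -1.84704390e-02,
       -7.01367976e+01, -1.65051296e+01]), 'qvel': array([-0.02168465, -0.09545195,  0.13362125,  0.01524125, -0.02174508,
        0.12862568]), 'tau': array([-4.19662902e-04, -5.84163666e+01,  2.93751723e+01,  7.01548576e+00,
        1.01069076e-02, -5.22860773e-05]), 'tool_pos': array([ 0.28778971, -0.61007454,  0.22570765]), 'orientation': array([ 95.08019344,  89.91234956, 120.33255571]), 'force': array([ 0.39266281,  0.21920966, -0.39826856]), 'moment': array([0.02278453, 0.03922889, 0.02772188]), 'opening': 0.08730009403389483}
```

View pics/scene0.png

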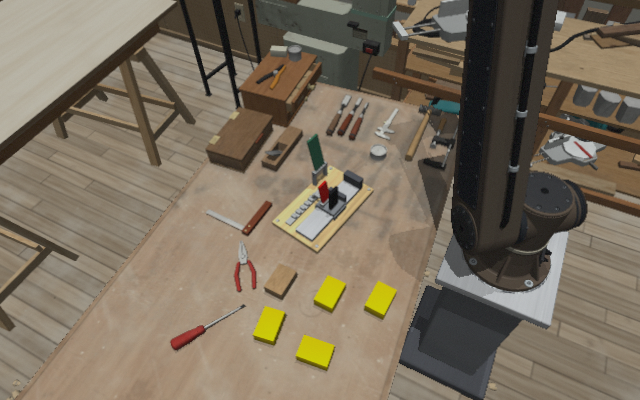

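View pics/top0.png

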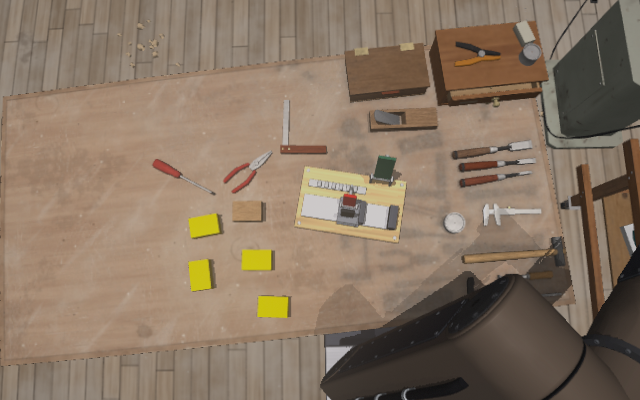

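The scene view has the jig around (324,207), with its flap upright at (316,152) and the red lever at (323,192). The brown block is at (281,280), there are four yellow look-alikes, and the tin is at (378,152). In the top view the jig is at (350,205), the brown block at (247,211), the tin at (454,222), the square at (300,140) and the pliers at (248,172).

Block candidates in the top view are brown (247,211) and yellow (204,226), (200,275), (257,260) and (273,307). The task rules out yellow, so brown is the beech block. I'll confirm that in an enlarged crop.

```bash
python3 - <<'E'
from h import *
a=load('top');b=load('scene')
c1=cv2.resize(a['image'][150:250,210:420],None,fx=3.8,fy=3.8,interpolation=cv2.INTER_CUBIC)
c2=cv2.resize(b['image'][125:305,225:405],None,fx=3.3,fy=3.3,interpolation=cv2.INTER_CUBIC)
cv2.imwrite('pics/c1.png',c1[...,::-1]);cv2.imwrite('pics/c2.png',c2[...,::-1])
for n,s,box in(('top',a,(295,165,410,245)),('scene',b,(265,155,380,260))):
    hsv=cv2.cvtColor(s['image'],cv2.COLOR_RGB2HSV)
    P=cloud(s)
    # block
    for nm,m in(('blk',(slice(190,230),slice(220,275)) if n=='top' else (slice(255,305),slice(255,305))),):
        Q=P[m].reshape(-1,3); t=(Q[:,2]>0.024)&(Q[:,2]<0.045)
        print(n,nm,t.sum(),Q[t].mean(0).round(4),'zmed',np.median(Q[t][:,2]).round(4),'table z',np.nanmedian(Q[Q[:,2]<0.012][:,2]).round(4))
        print(' rect xy',cv2.minAreaRect(Q[t][:,:2].astype(np.float32)*1000))
E
```

```text
top blk 618 [0.5165 0.3659 0.032 ] zmed 0.0321 table z 0.0005
 rect xy ((516.778564453125, 366.9919128417969), (82.18144989013672, 56.23627471923828), 88.84186553955078)
scene blk 593 [0.516  0.3687 0.0316] zmed 0.0318 table z -0.0
 rect xy ((517.7664794921875, 366.1759033203125), (82.7974853515625, 58.059085845947266), 89.2790756225586)
```

View pics/c1.png

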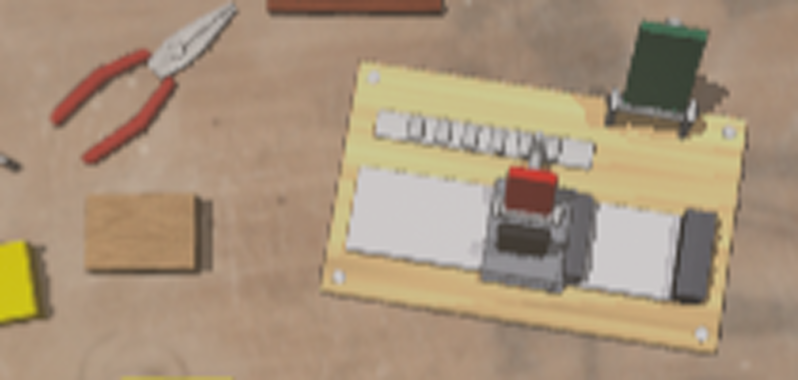

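View pics/c2.png

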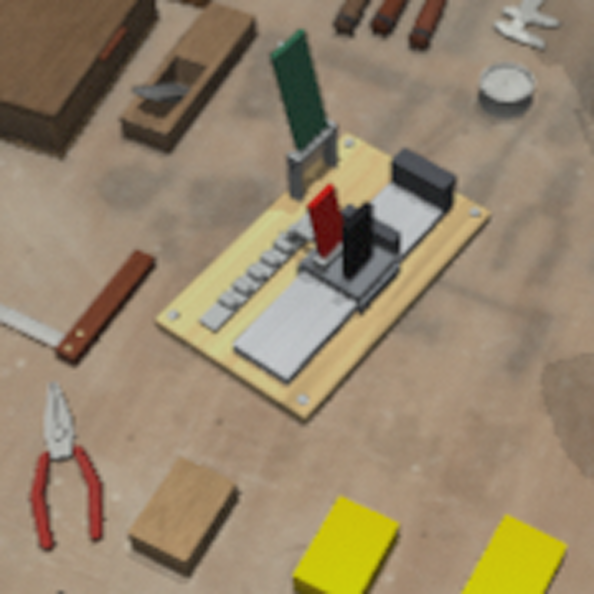

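The crops confirm that the brown block, at c1 (140,231) and c2 (183,517), shows bare wood grain and measures 82x57x32 mm in both views. The yellow ones are the look-alikes. Next I'll measure the jig pose.

```bash
python3 - <<'E'
from h import *
for n in('top','scene'):
    s=load(n);P=cloud(s)
    m=(P[...,2]>0.010)&(P[...,2]<0.2)&(abs(P[...,0]-.53)<.25)&(abs(P[...,1]-.09)<.2)&(P[...,0]>.38)
    m=m.astype(np.uint8);k,l,st,c=cv2.connectedComponentsWithStats(m)
    best=1+np.argmax(st[1:,4]);mm=l==best
    Q=P[mm];base=Q[(Q[:,2]>.011)&(Q[:,2]<.021)]
    print(n,st[best],'base z',np.median(base[:,2]))
    r=cv2.minAreaRect(base[:,:2].astype(np.float32)*1000);print(r)
    h=np.histogram(Q[:,2],bins=np.arange(.01,.2,.004));print([(round(b,3),int(a)) for a,b in zip(*h) if a>5])
    # manual corners
    cs=np.array([[360,62],[747,120],[716,352],[322,292]])/3.8+[210,150] if n=='top' else np.array([[350,133],[490,212],[305,412],[158,320]])/3.3+[225,125]
    W=plane(s,cs,.016);print(W.round(4).tolist(),W.mean(0)); 
    print([np.linalg.norm(W[i]-W[(i+1)%4]).round(4) for i in range(4)],[np.degrees(np.arctan2(*(W[(i+1)%4]-W[i])[[1,0]])).round(1) for i in range(4)])
E
```

```text
top [ 294  155  113   88 6846] base z 0.01617504692518179
((531.2805786132812, 80.84365844726562), (290.27838134765625, 176.07186889648438), 79.43836975097656)
[(np.float64(0.01), 755), (np.float64(0.014), 1953), (np.float64(0.018), 931), (np.float64(0.022), 296), (np.float64(0.026), 690), (np.float64(0.03), 666), (np.float64(0.034), 127), (np.float64(0.038), 101), (np.float64(0.042), 144), (np.float64(0.046), 71), (np.float64(0.05), 37), (np.float64(0.054), 48), (np.float64(0.058), 160), (np.float64(0.062), 150), (np.float64(0.066), 34), (np.float64(0.07), 24), (np.float64(0.074), 54), (np.float64(0.078), 23), (np.float64(0.082), 17), (np.float64(0.086), 28), (np.float64(0.09), 26), (np.float64(0.094), 25), (np.float64(0.098), 21), (np.float64(0.102), 26), (np.float64(0.106), 19), (np.float64(0.11), 38), (np.float64(0.114), 58), (np.float64(0.118), 46), (np.float64(0.122), 15), (np.float64(0.126), 11), (np.float64(0.13), 16), (np.float64(0.134), 13), (np.float64(0.138), 12), (np.float64(0.142), 19), (np.float64(0.146), 6), (np.float64(0.15), 14), (np.float64(0.154), 17), (np.float64
[... 1359 characters left out ...]
122), 14), (np.float64(0.126), 12), (np.float64(0.13), 19), (np.float64(0.134), 11), (np.float64(0.138), 14), (np.float64(0.142), 13), (np.float64(0.146), 13), (np.float64(0.15), 14), (np.float64(0.154), 10), (np.float64(0.158), 15), (np.float64(0.162), 18), (np.float64(0.166), 13), (np.float64(0.17), 15), (np.float64(0.174), 15), (np.float64(0.178), 16), (np.float64(0.182), 16), (np.float64(0.186), 16)]
[[0.5859, -0.0752, 0.016], [0.4204, -0.0422, 0.016], [0.475, 0.2343, 0.016], [0.6388, 0.2073, 0.016]] [0.53000542 0.08102789 0.016     ]
[np.float64(0.1687), np.float64(0.2818), np.float64(0.166), np.float64(0.2874)] [np.float64(168.7), np.float64(78.8), np.float64(-9.4), np.float64(-100.6)]
```

The plywood base is fitted in both views (290x176 mm, z 16). That gives a jig yaw of about -10.6° and an origin near (0.506,0.085). I'll cross-check against the jaw, lever, bed, rack and flap in the jig frame.

```bash
cat >> h.py <<'E'
YAW=np.radians(-10.6); 
C,S=np.cos(YAW),np.sin(YAW); JR=np.array([[C,-S],[S,C]])
JO=np.array([.5311,.0811])-JR@[.025,0]
def tojig(P): P=np.asarray(P,float); Q=P.copy(); Q[...,:2]=(P[...,:2]-JO)@JR; return Q
def toworld(P): P=np.asarray(P,float); Q=P.copy(); Q[...,:2]=P[...,:2]@JR.T+JO; return Q
E
python3 - <<'E'
from h import *
print('JO',JO)
def st(nm,q): 
    if len(q)>3: print(nm,len(q),'lo',np.percentile(q,2,axis=0).round(4),'hi',np.percentile(q,98,axis=0).round(4))
for n in('top','scene'):
    s=load(n);P=cloud(s);J=tojig(P);hsv=cv2.cvtColor(s['image'],cv2.COLOR_RGB2HSV)
    inb=(abs(J[...,0]-.025)<.12)&(abs(J[...,1])<.15)
    red=inb&(hsv[...,1]>150)&((hsv[...,0]<8)|(hsv[...,0]>172))&(J[...,2]>.04)
    st(n+' red',J[red]); st('  redtop',J[red&(J[...,2]>.112)])
    grn=inb&(hsv[...,1]>80)&(abs(hsv[...,0]-75)<20)&(J[...,2]>.06); st(' flap',J[grn]); st('  flaptop',J[grn&(J[...,2]>.17)])
    st(' fixedjaw top',J[inb&(J[...,1]<-.08)&(abs(J[...,2]-.062)<.004)&(J[...,0]<.05)])
    st(' bed',J[inb&(abs(J[...,2]-.03)<.003)&(J[...,0]<.04)&(J[...,0]>-.045)])
    st(' rack',J[inb&(abs(J[...,2]-.03)<.003)&(J[...,0]>.045)&(J[...,1]>-.04)])
    st(' post top',J[inb&(J[...,2]>.112)&(J[...,0]<.012)&~red])
R=None
from scipy.spatial.transform import Rotation as Ro
o=monitor.get_obs(); R=Ro.from_euler('xyz',o['orientation'],degrees=True).as_matrix();print(R.round(3))
for sg in(1,-1):
    x=np.array([0,0,-1.]);y=sg*np.array([C,S,0]);Rt=np.c_[x,y,np.cross(x,y)]
    print(sg,np.degrees(Ro.from_matrix(Rt@R.T).as_rotvec()).round(2))
E
```

```text
JO [0.50652662 0.08569878]
top red 34 lo [ 0.0235 -0.0094  0.1127] hi [0.0308 0.0195 0.12  ]
  redtop 34 lo [ 0.0235 -0.0094  0.1127] hi [0.0308 0.0195 0.12  ]
 fixedjaw top 174 lo [-0.0295 -0.1264  0.0584] hi [ 0.0304 -0.1057  0.0655]
 bed 1016 lo [-0.0309 -0.1034  0.0272] hi [0.0301 0.126  0.0328]
 rack 111 lo [ 0.0566 -0.0257  0.0271] hi [0.0742 0.0984 0.0327]
 post top 54 lo [-0.0176 -0.0126  0.1122] hi [-0.0081  0.0209  0.1225]
scene red 139 lo [ 0.0124 -0.0084  0.063 ] hi [0.0299 0.022  0.1175]
  redtop 30 lo [ 0.0216 -0.0071  0.1126] hi [0.0303 0.0218 0.1193]
 flap 197 lo [ 0.0946 -0.0867  0.0891] hi [ 0.12   -0.0488  0.187 ]
  flaptop 41 lo [ 0.1138 -0.0866  0.1711] hi [ 0.1229 -0.0484  0.1885]
 fixedjaw top 108 lo [-0.0293 -0.1261  0.0583] hi [ 0.0297 -0.1034  0.0644]
 bed 781 lo [-0.0348 -0.1059  0.0272] hi [0.0297 0.1283 0.0327]
 rack 77 lo [0.0564 0.003  0.0271] hi [0.0744 0.0975 0.0322]
 post top 40 lo [-0.0186 -0.0101  0.1126] hi [-0.0088  0.0231  0.1207]
[[-0.001 -0.427  0.904]
 [ 0.001  0.904  0.427]
 [-1.     0.002 -0.   ]]
1 [-9.0000e-02  6.0000e-02 -1.2585e+02]
-1 [-5.000e-02 -8.000e-02  5.415e+01]
```

Every feature agrees with the given sizes within about 2 mm: rack x 57–74, fixed-jaw face at y -105, post face at -18, lever at +30, bed ±31. The pawl is at the start notch. Now I'll move over the jaw grip, turning +54°.

```bash
cat > w.py <<'E'
import sys
from h import *
from scipy.spatial.transform import Rotation as Ro
o=monitor.get_obs(); R=Ro.from_euler('xyz',o['orientation'],degrees=True).as_matrix()
x=np.array([0,0,-1.]);y=-np.array([C,S,0]);Rt=np.c_[x,y,np.cross(x,y)]
j=tojig(o['tool_pos'])*1000
print('t',round(o['clock'],2),'jig mm',j.round(1),'open',round(o['opening']*1000,1),'F',o['force'].round(1),'q',o['joint_pos'].round(0))
print('rot units to jig',(np.degrees(Ro.from_matrix(Rt@R.T).as_rotvec())/5).round(3))
if len(sys.argv)>3:
    t=toworld(np.array([float(a) for a in sys.argv[1:4]])/1000); print('linear units',((t-o['tool_pos'])/.06).round(3))
E
python3 -m crank '[{"linear":[0.26,0.83,0],"rot":[0,0,0.77],"hand":1},{"linear":[0.26,0.83,0],"rot":[0,0,0.77],"hand":1},{"linear":[0.26,0.83,0],"rot":[0,0,0.77],"hand":1},{"linear":[0.26,0.83,0],"rot":[0,0,0.77],"hand":1},{"linear":[0.26,0.83,0],"rot":[0,0,0.77],"hand":1},{"linear":[0.26,0.83,0],"rot":[0,0,0.77],"hand":1},{"linear":[0.26,0.83,0],"rot":[0,0,0.77],"hand":1},{"linear":[0.26,0.83,0],"rot":[0,0,0.77],"hand":1},{"linear":[0.26,0.83,0],"rot":[0,0,0.77],"hand":1},{"linear":[0.26,0.83,0],"rot":[0,0,0.77],"hand":1},{"linear":[0.26,0.83,0],"rot":[0,0,0.77],"hand":1},{"linear":[0.26,0.83,0],"rot":[0,0,0.77],"hand":1}]'; python3 w.py 0 4 200
```

```text
clock: 1.6
tool_pos: [0.4744, 0.0047, 0.2213]
orientation: [95.0, 89.6, 167.6]
force: [1.1, -0.3, 0.2]
opening: 0.0876
t 1.6 jig mm [-16.7 -85.5 221.3] open 87.6 F [ 1.1 -0.3  0.2] q [ 24.   2. -24.  -0. -65. -41.]
rot units to jig [-0.012 -0.077  1.356]
linear units [ 0.548  1.415 -0.355]
```

```bash
python3 -m crank '[{"linear":[0.28,0.71,-0.1],"rot":[0,-0.04,0.68],"hand":1},{"linear":[0.28,0.71,-0.1],"rot":[0,-0.04,0.68],"hand":1},{"linear":[0,0,0],"rot":[0,0,0],"hand":1},{"linear":[0,0,0],"rot":[0,0,0],"hand":1}]'; python3 w.py 0 4 140
```

```text
clock: 2.1
tool_pos: [0.5083, 0.096, 0.2079]
orientation: [81.9, 89.9, 161.9]
force: [0.0, -0.5, -0.1]
opening: 0.0875
t 2.1 jig mm [-1.000e-01  1.040e+01  2.079e+02] open 87.5 F [ 0.  -0.5 -0.1] q [ 32.   6. -21.  -0. -63. -42.]
rot units to jig [-0.005 -0.015 -0.112]
linear units [-0.018 -0.106 -1.131]
```

```bash
python3 -c "
from h import *
s=snap('top','top1.png')"
```

```text
(no output)
```

View pics/top1.png

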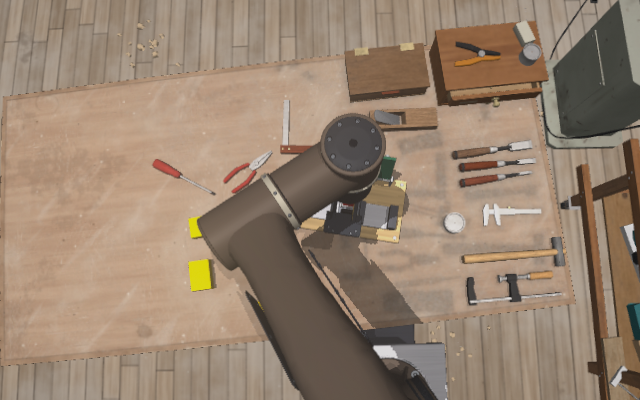

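The top view shows the arm over the jig at about (345,200), with the tin, square and pliers undisturbed. Descending now.

```bash
python3 -m crank '[{"linear":[-0.02,-0.1,-0.6],"rot":[0,0,-0.1],"hand":1},{"linear":[0,0,-0.5],"rot":[0,0,0],"hand":1},{"linear":[0,0,0],"rot":[0,0,0],"hand":1}]'; python3 w.py 0 4 79
```

```text
clock: 2.52
tool_pos: [0.5069, 0.087, 0.142]
orientation: [-23.0, 89.9, 56.2]
force: [-0.1, 0.3, 0.1]
opening: 0.0881
t 2.52 jig mm [1.00e-01 1.30e+00 1.42e+02] open 88.1 F [-0.1  0.3  0.1] q [ 32.  10. -26.  -0. -54. -42.]
rot units to jig [-0.022  0.014  0.044]
linear units [ 0.007  0.044 -1.051]
```

```bash
python3 -m crank '[{"linear":[0,0.04,-0.4],"rot":[0,0,0],"hand":1},{"linear":[0,0,-0.4],"rot":[0,0,0],"hand":1},{"linear":[0,0,-0.2],"rot":[0,0,0],"hand":1},{"linear":[0,0,0],"rot":[0,0,0],"hand":1}]'; python3 w.py 0 4 79; python3 -c "
from h import *
s=snap('scene')
cv2.imwrite('pics/s2.png',cv2.resize(s['image'][120:270,240:420],None,fx=4,fy=4,interpolation=cv2.INTER_CUBIC)[...,::-1])"
```

```text
clock: 3.02
tool_pos: [0.5098, 0.0884, 0.0865]
orientation: [-51.3, 89.5, 27.8]
force: [0.4, -0.2, 0.2]
opening: 0.0877
t 3.02 jig mm [ 2.7  3.2 86.5] open 87.7 F [ 0.4 -0.2  0.2] q [ 32.  14. -30.   0. -46. -43.]
rot units to jig [-0.05   0.095  0.073]
linear units [-0.043  0.021 -0.125]
```

View pics/s2.png

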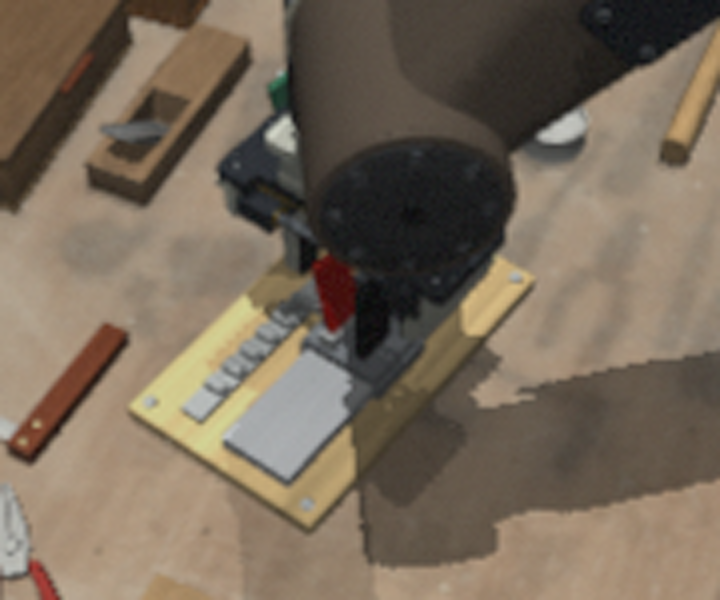

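The fingers straddle the red lever at crop (335,295) and the black post at (372,315). Now I'll close.

```bash
python3 -m crank '[{"linear":[-0.04,0.02,-0.13],"rot":[0,0.05,0.05],"hand":1},{"linear":[0,0,0],"rot":[0,0,0],"hand":0.6},{"linear":[0,0,0],"rot":[0,0,0],"hand":0.2},{"linear":[0,0,0],"rot":[0,0,0],"hand":0.1},{"linear":[0,0,0],"rot":[0,0,0],"hand":0.1},{"linear":[0,0,0],"rot":[0,0,0],"hand":0.1},{"linear":[0,0,0],"rot":[0,0,0],"hand":0.1}]'; python3 w.py 0 4 79
```

```text
clock: 3.95
tool_pos: [0.5091, 0.0906, 0.0825]
orientation: [-41.1, 89.4, 38.3]
force: [-6.7, 0.7, 6.0]
opening: 0.0353
t 3.95 jig mm [ 1.6  5.3 82.5] open 35.3 F [-6.7  0.7  6. ] q [ 32.  14. -30.  -0. -45. -42.]
rot units to jig [-0.074  0.093  0.01 ]
linear units [-0.031 -0.016 -0.059]
```

Opening is 35.3 mm, which matches the fully squeezed 36 mm. Sliding the jaw out 40 mm along jig +y.

```bash
python3 -m crank '[{"linear":[0.03,0.16,0],"rot":[0,0,0],"hand":0.1},{"linear":[0.03,0.16,0],"rot":[0,0,0],"hand":0.1},{"linear":[0.03,0.16,0],"rot":[0,0,0],"hand":0.1},{"linear":[0.03,0.16,0],"rot":[0,0,0],"hand":0.1},{"linear":[0,0,0],"rot":[0,0,0],"hand":0.1}]'; python3 w.py 0 45.3 80
```

```text
clock: 4.58
tool_pos: [0.5166, 0.1313, 0.0826]
orientation: [-40.7, 89.4, 38.7]
force: [2.2, 0.7, 1.9]
opening: 0.0355
t 4.58 jig mm [ 1.5 46.7 82.6] open 35.5 F [2.2 0.7 1.9] q [ 35.  15. -28.  -0. -46. -46.]
rot units to jig [-0.073  0.091  0.005]
linear units [-0.029 -0.018 -0.043]
```

```bash
python3 -m crank '[{"linear":[0,-0.02,0],"rot":[0,0,0],"hand":0.1},{"linear":[0,0,0],"rot":[0,0,0],"hand":0.5},{"linear":[0,0,0],"rot":[0,0,0],"hand":1},{"linear":[0,0,0],"rot":[0,0,0],"hand":1},{"linear":[0,0,0],"rot":[0,0,0],"hand":1},{"linear":[0,0,0],"rot":[0,0,0],"hand":1}]'; python3 w.py 0 45.3 170; cat > jaw.py <<'E'
from h import *
import sys
def st(nm,q):
    if len(q)>3: print(nm,len(q),'lo',np.percentile(q,2,axis=0).round(4),'hi',np.percentile(q,98,axis=0).round(4))
for n in('top','scene'):
    s=snap(n,f'{n}_{sys.argv[1]}.png');P=cloud(s);J=tojig(P);hsv=cv2.cvtColor(s['image'],cv2.COLOR_RGB2HSV)
    inb=(abs(J[...,0])<.06)&(abs(J[...,1])<.15)
    red=inb&(hsv[...,1]>150)&((hsv[...,0]<8)|(hsv[...,0]>172))&(J[...,2]>.04)&(J[...,2]<.121)
    st(n+' red',J[red]); st('  redtop',J[red&(J[...,2]>.112)]); 
    st(' post',J[inb&(J[...,2]>.08)&(J[...,2]<.122)&(J[...,0]<.012)&~red&(hsv[...,2]<70)])
    q=J[inb&(abs(J[...,2]-.061)<.005)&(J[...,1]>-.1)&(abs(J[...,0])<.033)]; st(' z61 between',q)
    b=inb&(hsv[...,1]>60)&(hsv[...,0]>8)&(hsv[...,0]<22)&(abs(J[...,2]-.062)<.004)&(abs(J[...,0])<.05); st(' blocktop',J[b])
    if b.sum()>100: print(cv2.minAreaRect(J[b][:,:2].astype(np.float32)*1000), np.median(J[b][:,2]))
E
```

```text
clock: 5.32
tool_pos: [0.515, 0.129, 0.0813]
orientation: [-31.2, 89.6, 48.1]
force: [-0.4, 0.0, -0.2]
opening: 0.0785
t 5.33 jig mm [ 0.4 44.1 81.3] open 78.5 F [-0.4  0.  -0.2] q [ 35.  15. -28.  -0. -46. -46.]
rot units to jig [-0.063  0.056  0.023]
linear units [-0.002  0.02   1.479]
```

Now I'll raise the arm and move toward the block (world 0.517, 0.3665), then look.

```bash
python3 -m crank '[{"linear":[0,0,0.7],"rot":[0,0,0],"hand":1},{"linear":[0,0,0.7],"rot":[0,0,0],"hand":1},{"linear":[0,0.7,0.3],"rot":[0,0,0],"hand":1},{"linear":[0,0.8,0],"rot":[0,0,0],"hand":1},{"linear":[0,0.8,0],"rot":[0,0,0],"hand":1},{"linear":[0,0.8,0],"rot":[0,0,0],"hand":1},{"linear":[0,0.8,0],"rot":[0,0,0],"hand":1},{"linear":[0,0,0],"rot":[0,0,0],"hand":1}]'; python3 w.py; python3 jaw.py a
```

```text
clock: 6.32
tool_pos: [0.5095, 0.3675, 0.1865]
orientation: [37.1, 89.8, 116.3]
force: [-0.4, -0.2, 0.4]
opening: 0.0877
t 6.33 jig mm [-48.9 277.5 186.5] open 87.7 F [-0.4 -0.2  0.4] q [ 53.  18.  -9.  -0. -63. -64.]
rot units to jig [-0.039 -0.019  0.056]
top red 36 lo [0.0233 0.0297 0.1108] hi [0.0308 0.0593 0.1206]
  redtop 34 lo [0.0233 0.0301 0.1138] hi [0.0305 0.0594 0.1206]
 z61 between 145 lo [-0.0286  0.0001  0.0564] hi [0.0287 0.0646 0.0654]
```

```bash
python3 -c "
from h import *
s=load('scene');t=load('top')
a=cv2.resize(s['image'][120:300,230:400],(566,600),interpolation=cv2.INTER_CUBIC)
cv2.imwrite('pics/s3.png',a[...,::-1])"
```

```text
(no output)
```

View pics/s3.png

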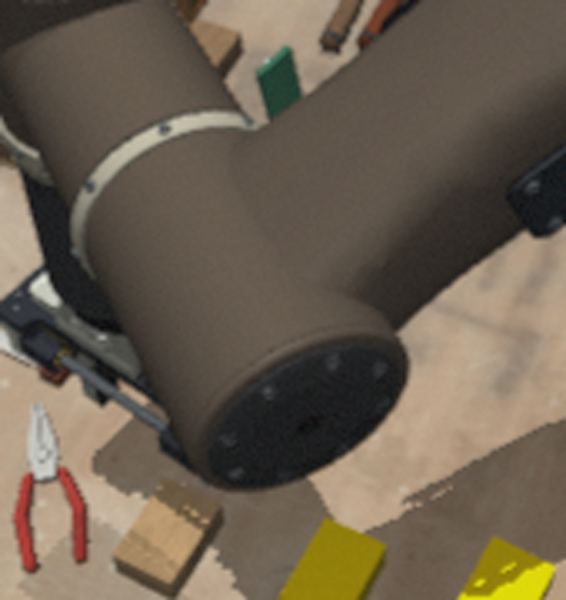

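View pics/top_a.png

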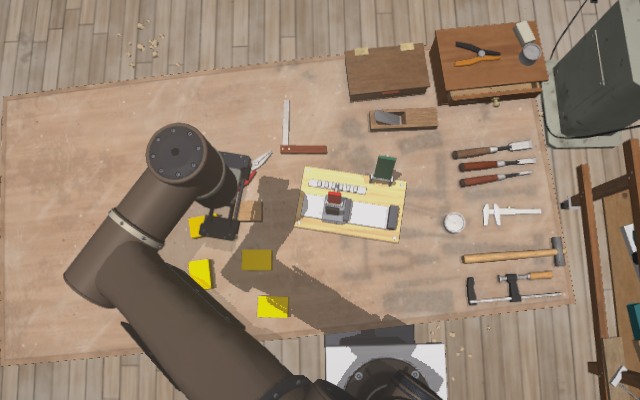

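The top view shows the jaw moved out: the lever is at (335,197) and shifted exactly 40 mm, with its outer face back at 30 mm, so it's latched at 0.040. The red plier handle at (250,181) is near the block, so I'll check finger clearance.

```bash
python3 - <<'E'
from h import *
# initial images were overwritten in npz; use saved png with current calibration
for n in('top','scene'):
    s=load(n); im=cv2.imread(f'pics/{n}0.png'); hsv=cv2.cvtColor(im,cv2.COLOR_BGR2HSV)
    m=((hsv[...,0]<6)|(hsv[...,0]>174))&(hsv[...,1]>130)
    v,u=np.nonzero(m); W=plane(s,np.c_[u,v],.008)
    k=(W[:,0]>.5)&(W[:,0]<.7)&(W[:,1]>.3)&(W[:,1]<.46)
    W=W[k]; print(n,k.sum(),W.min(0).round(3),W.max(0).round(3))
    for y in np.arange(.33,.42,.01):
        q=W[abs(W[:,1]-y)<.005]; 
        if len(q): print(round(y,2),q[:,0].min().round(3),q[:,0].max().round(3))
    hs=cv2.cvtColor(im,cv2.COLOR_BGR2HSV)
    m=(hs[...,1]>70)&(abs(hs[...,0].astype(int)-14)<7)
    
E
python3 w.py
```

```text
top 186 [0.575 0.347 0.008] [0.658 0.435 0.008]
0.35 0.623 0.637
0.36 0.609 0.629
0.37 0.597 0.658
0.38 0.592 0.656
0.39 0.586 0.65
0.4 0.578 0.647
0.41 0.575 0.642
scene 207 [0.574 0.347 0.008] [0.659 0.437 0.008]
0.35 0.622 0.638
0.36 0.606 0.659
0.37 0.597 0.659
0.38 0.59 0.655
0.39 0.584 0.651
0.4 0.577 0.646
0.41 0.574 0.641
t 6.42 jig mm [-48.4 275.  186.7] open 87.5 F [ 0.5  0.2 -0.1] q [ 53.  18.  -9.  -0. -63. -64.]
rot units to jig [-0.034 -0.023  0.076]
```

```bash
python3 -m crank '[{"linear":[0.13,0,0],"rot":[0,0,1],"hand":0.82},{"linear":[0,0,-0.6],"rot":[0,0,1],"hand":0.82},{"linear":[0,0,-0.6],"rot":[0,0,0],"hand":0.82},{"linear":[0,0,-0.6],"rot":[0,0,0],"hand":0.82},{"linear":[0,0,0],"rot":[0,0,0],"hand":0.82}]'; python3 w.py; python3 -c "
from h import *
o=monitor.get_obs(); print(((np.array([.517,.3635,.010])-o['tool_pos'])/.06).round(3))
s=snap('scene');cv2.imwrite('pics/s4.png',cv2.resize(s['image'][200:320,220:340],None,fx=5,fy=5,interpolation=cv2.INTER_CUBIC)[...,::-1])
s=snap('top');cv2.imwrite('pics/t4.png',cv2.resize(s['image'][150:260,180:300],None,fx=5,fy=5,interpolation=cv2.INTER_CUBIC)[...,::-1])"
```

```text
clock: 7.05
tool_pos: [0.5173, 0.3585, 0.0783]
orientation: [41.3, 89.8, 130.4]
force: [-0.2, 0.5, 0.4]
opening: 0.0718
t 7.05 jig mm [-39.6 270.1  78.3] open 71.8 F [-0.2  0.5  0.4] q [ 52.  24. -16.  -0. -51. -53.]
rot units to jig [-0.037 -0.027 -1.935]
[-0.005  0.084 -1.138]
```

View pics/s4.png

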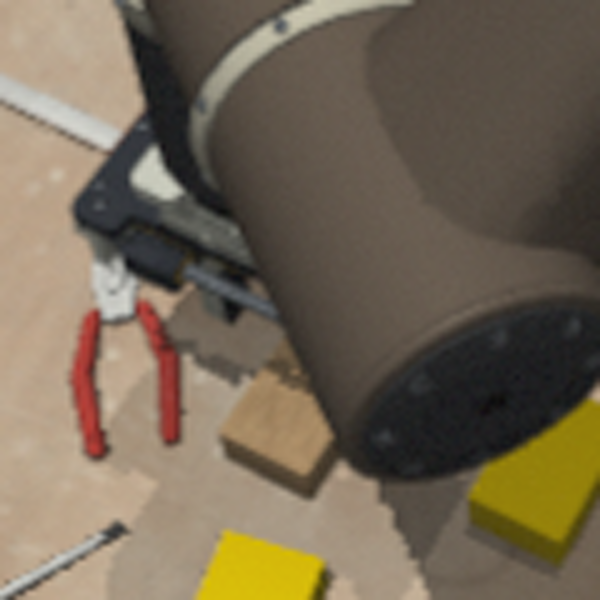

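View pics/t4.png

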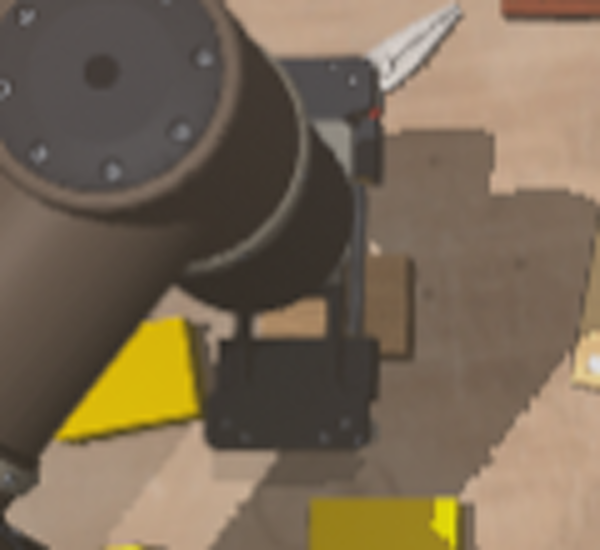

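The crops show the gripper over the brown block, at t4 (330,305) and s4 (280,430). The pliers at s4 (130,370) are clear of the fingers. Descending and gripping.

```bash
python3 -m crank '[{"linear":[0,0.08,-0.5],"rot":[0,0,0],"hand":0.82},{"linear":[0,0,-0.4],"rot":[0,0,0],"hand":0.82},{"linear":[0,0,-0.2],"rot":[0,0,0],"hand":0.82},{"linear":[0,0,0],"rot":[0,0,0],"hand":0.82}]'; python3 -c "
from h import *
o=monitor.get_obs(); print(((np.array([.517,.3635,.010])-o['tool_pos'])/.06).round(3))"
```

```text
clock: 7.65
tool_pos: [0.5236, 0.3688, 0.0235]
orientation: [-33.2, 88.8, 56.0]
force: [-0.4, 0.8, 0.1]
opening: 0.0718
[-0.11  -0.089 -0.225]
```

```bash
python3 w.py; python3 -m crank '[{"linear":[-0.11,-0.09,-0.1],"rot":[0,0,0],"hand":0.82},{"linear":[0,0,0],"rot":[0,0,0],"hand":0.82}]'; python3 w.py;  python3 -c "
from h import *
o=monitor.get_obs(); print(((np.array([.517,.3635,.010])-o['tool_pos'])/.06).round(3))"
```

```text
t 7.65 jig mm [-35.3 281.4  23.5] open 71.8 F [-0.4  0.8  0.1] q [ 53.  28. -18.  -0. -43. -53.]
rot units to jig [-0.182  0.146 -1.95 ]
clock: 7.9
tool_pos: [0.5174, 0.3639, 0.0194]
orientation: [-34.1, 88.7, 55.1]
force: [0.4, -0.4, 0.3]
opening: 0.0719
t 7.9 jig mm [-40.5 275.4  19.4] open 71.9 F [ 0.4 -0.4  0.3] q [ 53.  27. -19.  -0. -42. -54.]
rot units to jig [-0.205  0.171 -1.951]
[-0.006 -0.006 -0.157]
```

```bash
python3 -m crank '[{"linear":[0,0,-0.16],"rot":[-0.2,0.16,0],"hand":0.82},{"linear":[0,0,0],"rot":[0,0,0],"hand":0.82}]'; python3 w.py;  python3 -c "
from h import *
o=monitor.get_obs(); print(((np.array([.517,.3635,.010])-o['tool_pos'])/.06).round(3))"
```

```text
clock: 8.15
tool_pos: [0.5177, 0.3643, 0.0102]
orientation: [19.6, 89.9, 108.8]
force: [-0.0, -0.1, -0.1]
opening: 0.0718
t 8.15 jig mm [-40.3 275.9  10.2] open 71.8 F [-0.  -0.1 -0.1] q [ 53.  29. -18.  -0. -43. -53.]
rot units to jig [-0.018 -0.004 -1.955]
[-0.012 -0.014 -0.004]
```

```bash
python3 -m crank '[{"linear":[0,0,0],"rot":[0,0,0],"hand":0.4},{"linear":[0,0,0],"rot":[0,0,0],"hand":0.4},{"linear":[0,0,0],"rot":[0,0,0],"hand":0.4},{"linear":[0,0,0],"rot":[0,0,0],"hand":0.4},{"linear":[0,0,0],"rot":[0,0,0],"hand":0.4}]'; python3 w.py
```

```text
clock: 8.78
tool_pos: [0.5179, 0.3645, 0.01]
orientation: [20.1, 89.9, 109.3]
force: [0.7, -0.3, -1.0]
opening: 0.055
t 8.78 jig mm [-40.1 276.1  10. ] open 55.0 F [ 0.7 -0.3 -1. ] q [ 53.  29. -18.  -0. -43. -53.]
rot units to jig [-0.017 -0.004 -1.956]
```

Opening is 55.0 mm, which matches the block's width. Lifting clear of the 118 mm posts, then carrying over.

```bash
python3 -m crank '[{"linear":[0,0,0.5],"rot":[0,0,0],"hand":0.4},{"linear":[0,0,0.7],"rot":[0,0,0],"hand":0.4},{"linear":[0,0,0.8],"rot":[0,0,0],"hand":0.4},{"linear":[0,0,0.6],"rot":[0,0,-0.5],"hand":0.4},{"linear":[0,0,0],"rot":[0,0,-0.5],"hand":0.4},{"linear":[0,0,0],"rot":[0,0,0],"hand":0.4}]'; python3 w.py -8 -59 170
```

```text
clock: 9.52
tool_pos: [0.5157, 0.3622, 0.1693]
orientation: [105.2, 89.7, -170.8]
force: [0.6, -0.1, -1.2]
opening: 0.0546
t 9.53 jig mm [-41.9 273.5 169.3] open 54.6 F [ 0.6 -0.1 -1.2] q [ 53.  19. -10.  -0. -62. -59.]
rot units to jig [ 0.006 -0.053 -0.921]
linear units [-0.465 -5.551  0.011]
```

```bash
python3 -m crank '[{"linear":[-0.06,-0.6,0],"rot":[0,0,-0.3],"hand":0.4},{"linear":[-0.06,-0.7,0],"rot":[0,0,-0.3],"hand":0.4},{"linear":[-0.06,-0.7,0],"rot":[0,0,-0.3],"hand":0.4},{"linear":[-0.06,-0.7,0],"rot":[0,0,0],"hand":0.4},{"linear":[-0.06,-0.7,0],"rot":[0,0,0],"hand":0.4},{"linear":[-0.06,-0.7,0],"rot":[0,0,0],"hand":0.4},{"linear":[-0.06,-0.7,0],"rot":[0,0,0],"hand":0.4},{"linear":[0,0,0],"rot":[0,0,0],"hand":0.4},{"linear":[0,0,0],"rot":[0,0,0],"hand":0.4}]'; python3 w.py -8 -59 160
```

```text
clock: 10.65
tool_pos: [0.4852, 0.0642, 0.1635]
orientation: [126.0, 89.2, -154.0]
force: [1.1, 0.3, -1.9]
opening: 0.0548
t 10.65 jig mm [-17.  -25.  163.5] open 54.8 F [ 1.1  0.3 -1.9] q [ 31.   7. -27.  -0. -57. -41.]
rot units to jig [ 0.07  -0.145 -0.113]
linear units [ 0.043 -0.584 -0.058]
```

```bash
python3 -m crank '[{"linear":[0.05,-0.56,0],"rot":[0.07,-0.14,-0.1],"hand":0.4},{"linear":[0,0,-0.2],"rot":[0,0,0],"hand":0.4},{"linear":[0,0,0],"rot":[0,0,0],"hand":0.4}]'; python3 w.py -8 -59 100;  python3 jaw.py b; python3 -c "
from h import *
s=load('scene');cv2.imwrite('pics/s5.png',cv2.resize(s['image'][100:270,250:430],None,fx=3.3,fy=3.3,interpolation=cv2.INTER_CUBIC)[...,::-1])"
```

```text
clock: 11.02
tool_pos: [0.4888, 0.0321, 0.1504]
orientation: [108.2, 89.9, -172.1]
force: [0.5, 0.1, -0.8]
opening: 0.0548
t 11.03 jig mm [ -7.6 -55.9 150.4] open 54.8 F [ 0.5  0.1 -0.8] q [ 27.   7. -28.  -0. -55. -37.]
rot units to jig [ 0.002 -0.012 -0.055]
linear units [-0.016 -0.049 -0.84 ]
 blocktop 4 lo [-0.0279 -0.1273  0.0584] hi [ 0.0248 -0.1264  0.0636]
scene red 150 lo [0.0128 0.0318 0.0603] hi [0.0289 0.0621 0.118 ]
  redtop 31 lo [0.022  0.0318 0.1123] hi [0.0307 0.0604 0.1194]
 post 109 lo [-0.0188  0.0312  0.0806] hi [-0.0079  0.063   0.119 ]
 z61 between 103 lo [-0.0298  0.0002  0.0565] hi [0.0274 0.0666 0.0657]
```

View pics/s5.png

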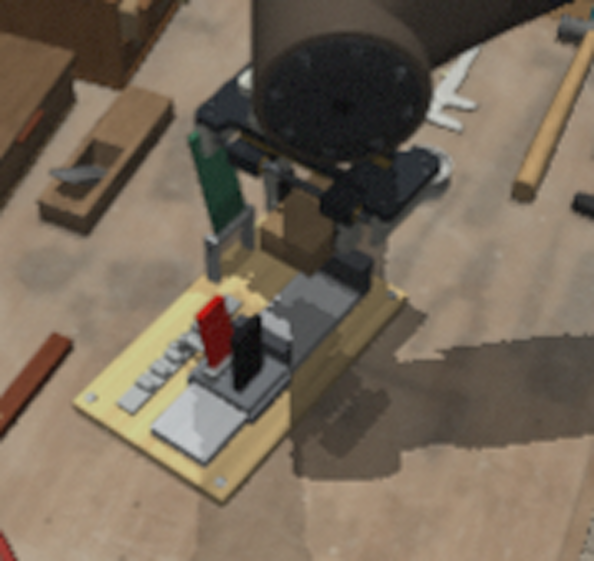

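View pics/top_b.png

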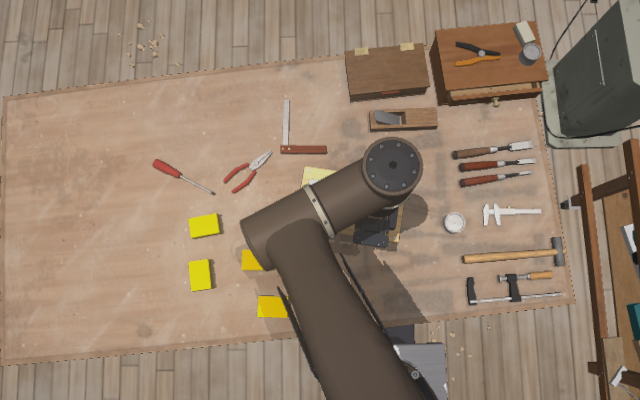

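The s5 crop shows the block at (297,225) held above the bed between the jaws. The flap at (215,185) is beside the gripper body. Descending in checked steps.

```bash
python3 -m crank '[{"linear":[-0.02,-0.05,-0.4],"rot":[0,0,0],"hand":0.4},{"linear":[0,0,-0.4],"rot":[0,0,0],"hand":0.4},{"linear":[0,0,0],"rot":[0,0,0],"hand":0.4}]'; python3 w.py -9 -59 60
```

```text
clock: 11.5
tool_pos: [0.4896, 0.0319, 0.1036]
orientation: [-64.0, 89.8, 15.9]
force: [-0.1, -0.6, -0.2]
opening: 0.0548
t 11.5 jig mm [ -6.7 -56.  103.6] open 54.8 F [-0.1 -0.6 -0.2] q [ 27.  10. -32.   0. -48. -37.]
rot units to jig [-0.009  0.033 -0.105]
linear units [-0.047 -0.042 -0.726]
```

```bash
python3 -m crank '[{"linear":[-0.06,-0.03,-0.35],"rot":[0,0.04,-0.1],"hand":0.4},{"linear":[-0.01,0,-0.3],"rot":[0,0,0],"hand":0.4},{"linear":[0,0,0],"rot":[0,0,0],"hand":0.4}]'; python3 w.py -9 -59 42
```

```text
clock: 11.88
tool_pos: [0.4881, 0.0323, 0.0673]
orientation: [-54.4, 89.8, 25.2]
force: [0.4, -0.1, -0.6]
opening: 0.0549
t 11.88 jig mm [ -8.3 -55.9  67.3] open 54.9 F [ 0.4 -0.1 -0.6] q [ 27.  13. -34.   0. -43. -37.]
rot units to jig [-0.02   0.043 -0.04 ]
linear units [-0.022 -0.049 -0.421]
```

```bash
python3 -m crank '[{"linear":[-0.04,-0.04,-0.3],"rot":[0,0.04,-0.04],"hand":0.4},{"linear":[0,0,-0.08],"rot":[0,0,0],"hand":0.4},{"linear":[0,0,0],"rot":[0,0,0],"hand":0.4}]'; python3 w.py -9 -59 41
```

```text
clock: 12.25
tool_pos: [0.4889, 0.0316, 0.0481]
orientation: [-49.9, 89.6, 29.6]
force: [1.0, -0.3, -2.1]
opening: 0.0552
t 12.25 jig mm [ -7.3 -56.4  48.1] open 55.2 F [ 1.  -0.3 -2.1] q [ 27.  14. -36.  -0. -40. -37.]
rot units to jig [-0.037  0.065 -0.028]
linear units [-0.035 -0.037 -0.119]
```

```bash
python3 -m crank '[{"linear":[-0.03,-0.03,-0.1],"rot":[-0.03,0.06,-0.03],"hand":0.4},{"linear":[0,0,0],"rot":[0,0,0],"hand":0.4},{"linear":[0,0,0],"rot":[0,0,0],"hand":0.4}]'; python3 w.py -9 -59 40
```

```text
clock: 12.62
tool_pos: [0.4882, 0.0302, 0.0434]
orientation: [-52.6, 89.8, 26.8]
force: [-0.3, 0.2, -1.6]
opening: 0.0546
t 12.62 jig mm [ -7.8 -57.9  43.4] open 54.6 F [-0.3  0.2 -1.6] q [ 27.  15. -36.  -0. -39. -37.]
rot units to jig [-0.014  0.029 -0.001]
linear units [-0.022 -0.014 -0.057]
```

```bash
python3 -m crank '[{"linear":[-0.01,-0.01,-0.05],"rot":[0,0,0],"hand":0.4},{"linear":[0,0,-0.02],"rot":[0,0,0],"hand":0.4},{"linear":[0,0,0],"rot":[0,0,0],"hand":0.4}]'; python3 w.py -9 -59 40
```

```text
clock: 13.0
tool_pos: [0.4876, 0.0296, 0.0401]
orientation: [-56.3, 89.8, 23.1]
force: [1.0, -0.3, -2.5]
opening: 0.0547
t 13.0 jig mm [ -8.3 -58.6  40.1] open 54.7 F [ 1.  -0.3 -2.5] q [ 27.  15. -36.   0. -39. -37.]
rot units to jig [-0.014  0.033 -0.006]
linear units [-0.013 -0.004 -0.001]
```

```bash
python3 -m crank '[{"linear":[0,0,-0.01],"rot":[0,0,0],"hand":0.5},{"linear":[0,0,0],"rot":[0,0,0],"hand":0.75},{"linear":[0,0,0],"rot":[0,0,0],"hand":0.85},{"linear":[0,0,0],"rot":[0,0,0],"hand":0.85},{"linear":[0,0,0],"rot":[0,0,0],"hand":0.85}]'; python3 w.py -9 -59 160
```

```text
clock: 13.62
tool_pos: [0.488, 0.0297, 0.0398]
orientation: [-60.3, 89.8, 19.1]
force: [-0.8, 0.6, 0.6]
opening: 0.0745
t 13.62 jig mm [ -7.9 -58.5  39.8] open 74.5 F [-0.8  0.6  0.6] q [ 27.  15. -36.   0. -39. -37.]
rot units to jig [-0.014  0.041 -0.01 ]
linear units [-0.02  -0.005  2.003]
```

```bash
python3 -m crank '[{"linear":[-0.04,0,0.5],"rot":[0,0,0],"hand":0.85},{"linear":[-0.04,0,0.6],"rot":[0,0,0],"hand":0.85},{"linear":[0,0,0.6],"rot":[0,0,0],"hand":0.85},{"linear":[0,0,0.4],"rot":[0,0,0],"hand":0.85},{"linear":[0,0,0],"rot":[0,0,0],"hand":1}]'; python3 w.py 0 45 160; python3 jaw.py c; python3 -c "
from h import *
s=load('scene');cv2.imwrite('pics/s6.png',cv2.resize(s['image'][100:270,250:430],None,fx=3.3,fy=3.3,interpolation=cv2.INTER_CUBIC)[...,::-1])"
```

```text
clock: 14.25
tool_pos: [0.482, 0.0291, 0.1689]
orientation: [-72.6, 89.9, 6.9]
force: [-0.6, -0.0, 0.2]
opening: 0.0799
t 14.25 jig mm [-13.7 -60.1 168.9] open 79.9 F [-0.6 -0.   0.2] q [ 27.   5. -28.   0. -57. -37.]
rot units to jig [-0.002  0.018 -0.008]
linear units [ 0.546  1.68  -0.148]
 z61 between 84 lo [-0.0297 -0.0899  0.0582] hi [-0.0136 -0.0536  0.0657]
 blocktop 83 lo [-0.0295 -0.1034  0.059 ] hi [-0.0123 -0.0536  0.0657]
scene red 151 lo [0.0116 0.0314 0.0618] hi [0.0293 0.0621 0.1173]
  redtop 30 lo [0.0211 0.0318 0.1121] hi [0.0314 0.0622 0.1203]
 post 108 lo [-0.0184  0.0293  0.0839] hi [-0.0081  0.0636  0.1195]
 z61 between 456 lo [-0.0314 -0.0946  0.0567] hi [0.0227 0.0606 0.065 ]
 blocktop 377 lo [-0.0364 -0.0955  0.0583] hi [ 0.0168 -0.0166  0.065 ]
((-9.788902282714844, -56.81104278564453), (57.11103439331055, 82.65933990478516), 1.4481257200241089) 0.061402057841251745
```

View pics/s6.png

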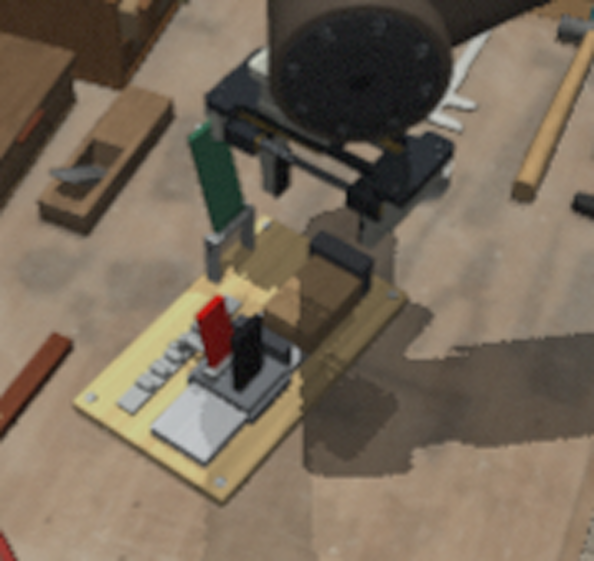

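The block, at s6 (320,295), lies flat on the bed at jig x ≈ -9 and y ≈ -57 (offset +8), with its top at z 61–62 mm and turned 1.4°. That meets step 3. Now back to the jaw grip.

```bash
python3 -m crank '[{"linear":[0.27,0.82,0],"rot":[0,0,0],"hand":1},{"linear":[0.27,0.8,0],"rot":[0,0,0],"hand":1},{"linear":[0,0,-0.2],"rot":[0,0,0],"hand":1},{"linear":[0,0,0],"rot":[0,0,0],"hand":1}]'; python3 w.py 0 44.5 79
```

```text
clock: 14.85
tool_pos: [0.5113, 0.1268, 0.1496]
orientation: [128.5, 89.4, -152.3]
force: [0.4, -1.0, -0.4]
opening: 0.0878
t 14.85 jig mm [ -2.9  41.3 149.6] open 87.8 F [ 0.4 -1.  -0.4] q [ 35.  11. -24.  -0. -56. -46.]
rot units to jig [ 0.053 -0.101  0.021]
linear units [ 0.057  0.043 -1.177]
```

```bash
python3 -m crank '[{"linear":[0.05,0.04,-0.35],"rot":[0.05,-0.1,0.02],"hand":1},{"linear":[0,0,-0.35],"rot":[0,0,0],"hand":1},{"linear":[0,0,-0.3],"rot":[0,0,0],"hand":1},{"linear":[0,0,0],"rot":[0,0,0],"hand":1}]'; python3 w.py 0 44.5 79
```

```text
clock: 15.35
tool_pos: [0.5126, 0.1254, 0.0871]
orientation: [142.3, 89.8, -138.4]
force: [0.4, -0.3, 0.4]
opening: 0.0876
t 15.35 jig mm [-1.4 40.2 87.1] open 87.6 F [ 0.4 -0.3  0.4] q [ 35.  15. -28.   0. -47. -46.]
rot units to jig [ 0.027 -0.03   0.031]
linear units [ 0.036  0.067 -0.134]
```

```bash
python3 -m crank '[{"linear":[0.03,0.06,-0.12],"rot":[0,0,0],"hand":1},{"linear":[0,0,0],"rot":[0,0,0],"hand":0.6},{"linear":[0,0,0],"rot":[0,0,0],"hand":0.2},{"linear":[0,0,0],"rot":[0,0,0],"hand":0.1},{"linear":[0,0,0],"rot":[0,0,0],"hand":0.1},{"linear":[0,0,0],"rot":[0,0,0],"hand":0.1},{"linear":[0,0,0],"rot":[0,0,0],"hand":0.1}]'; python3 w.py 0 24.5 79
```

```text
clock: 16.23
tool_pos: [0.5163, 0.1294, 0.0832]
orientation: [-92.3, 89.9, -13.1]
force: [-4.4, 0.4, 3.0]
opening: 0.0354
t 16.23 jig mm [ 1.5 44.7 83.2] open 35.4 F [-4.4  0.4  3. ] q [ 35.  15. -28.   0. -47. -46.]
rot units to jig [0.004 0.019 0.032]
linear units [-0.087 -0.326 -0.07 ]
```

Squeezed again (35.4 mm). Sliding in 20 mm.

```bash
python3 -m crank '[{"linear":[-0.03,-0.11,0],"rot":[0,0,0],"hand":0.1},{"linear":[-0.03,-0.11,0],"rot":[0,0,0],"hand":0.1},{"linear":[-0.01,-0.09,0],"rot":[0,0,0],"hand":0.1},{"linear":[0,0,0],"rot":[0,0,0],"hand":0.1},{"linear":[0,0,0],"rot":[0,0,0],"hand":0.1}]'; python3 w.py 0 24.7 79;  python3 jaw.py d
```

```text
clock: 16.85
tool_pos: [0.5127, 0.1107, 0.0832]
orientation: [-64.0, 89.8, 15.3]
force: [2.4, 0.1, 0.8]
opening: 0.0352
t 16.85 jig mm [ 1.5 25.7 83.2] open 35.2 F [2.4 0.1 0.8] q [ 34.  15. -29.   0. -46. -44.]
rot units to jig [-0.011  0.041  0.024]
linear units [-0.028 -0.013 -0.07 ]
 z61 between 581 lo [-0.0319 -0.0973  0.0571] hi [ 0.0172 -0.0145  0.0656]
 blocktop 553 lo [-0.0361 -0.0974  0.0584] hi [ 0.0172 -0.0206  0.0657]
((-8.346050262451172, -73.68753814697266), (58.9164924621582, 110.97505950927734), 4.28328800201416) 0.062099231700254
scene red 66 lo [0.008  0.025  0.0634] hi [0.0171 0.044  0.1172]
  redtop 9 lo [0.0088 0.0355 0.1127] hi [0.0183 0.0413 0.118 ]
 post 70 lo [-0.0351  0.019   0.0818] hi [-0.007   0.0444  0.1182]
 z61 between 38 lo [-0.0279 -0.0066  0.0561] hi [0.0207 0.049  0.0651]
```

```bash
python3 -m crank '[{"linear":[0,-0.02,0],"rot":[0,0,0],"hand":0.1},{"linear":[0,0,0],"rot":[0,0,0],"hand":0.5},{"linear":[0,0,0],"rot":[0,0,0],"hand":1},{"linear":[0,0,0],"rot":[0,0,0],"hand":1},{"linear":[0,0,0],"rot":[0,0,0],"hand":1}]'; python3 w.py
```

```text
clock: 17.58
tool_pos: [0.512, 0.1095, 0.0822]
orientation: [-67.3, 89.9, 12.0]
force: [0.5, 0.5, 0.1]
opening: 0.0681
t 17.57 jig mm [ 1.  24.4 82.2] open 68.1 F [0.5 0.5 0.1] q [ 34.  15. -29.   0. -46. -44.]
rot units to jig [-0.004  0.02   0.026]
```

```bash
python3 -m crank '[{"linear":[0,0,0.6],"rot":[0,0,0],"hand":1},{"linear":[0,0,0.7],"rot":[0,0,0],"hand":1},{"linear":[0,0,0.7],"rot":[0,0,0],"hand":1},{"linear":[0,0,0.4],"rot":[0,0,0],"hand":1},{"linear":[0,0.7,0.2],"rot":[0,0,0],"hand":0.5},{"linear":[0,0.7,0],"rot":[0,0,0],"hand":0},{"linear":[0,0.7,0],"rot":[0,0,0],"hand":0},{"linear":[0,0,0],"rot":[0,0,0],"hand":0}]'; python3 w.py; python3 jaw.py e; python3 -c "
from h import *
s=load('top');cv2.imwrite('pics/t7.png',cv2.resize(s['image'][150:250,280:430],None,fx=5,fy=5,interpolation=cv2.INTER_CUBIC)[...,::-1])"
```

```text
clock: 18.58
tool_pos: [0.505, 0.2363, 0.2428]
orientation: [112.6, 89.5, -168.3]
force: [0.1, -0.1, -1.2]
opening: 0.0532
t 18.57 jig mm [-29.2 147.8 242.8] open 53.2 F [ 0.1 -0.1 -1.2] q [ 45.   9. -12.  -0. -69. -56.]
rot units to jig [ 0.019 -0.093  0.056]
top red 28 lo [0.0252 0.0104 0.1115] hi [0.031  0.0402 0.1197]
  redtop 26 lo [0.0252 0.0118 0.1135] hi [0.031  0.0403 0.1197]
 post 74 lo [-0.0181  0.0088  0.0837] hi [-0.0091  0.0413  0.1205]
 z61 between 668 lo [-0.0316 -0.0981  0.0569] hi [0.0235 0.0216 0.0655]
 blocktop 550 lo [-0.0363 -0.0991  0.0582] hi [ 0.0173 -0.0208  0.0654]
((-10.556159973144531, -48.65814208984375), (61.453643798828125, 164.04180908203125), 5.943756103515625) 0.06199669209289982
scene red 6 lo [0.0137 0.0395 0.0577] hi [0.0169 0.0452 0.0731]
 post 45 lo [-0.0182  0.0106  0.0809] hi [-0.0107  0.0436  0.1026]
 z61 between 320 lo [-0.0321 -0.0974  0.0569] hi [0.0121 0.041  0.0653]
 blocktop 274 lo [-0.0368 -0.0989  0.0586] hi [ 0.0039 -0.021   0.0651]
((-14.894048690795898, -60.857723236083984), (45.412803649902344, 83.22528839111328), 1.689058542251587) 0.06176152433105242
```

View pics/t7.png

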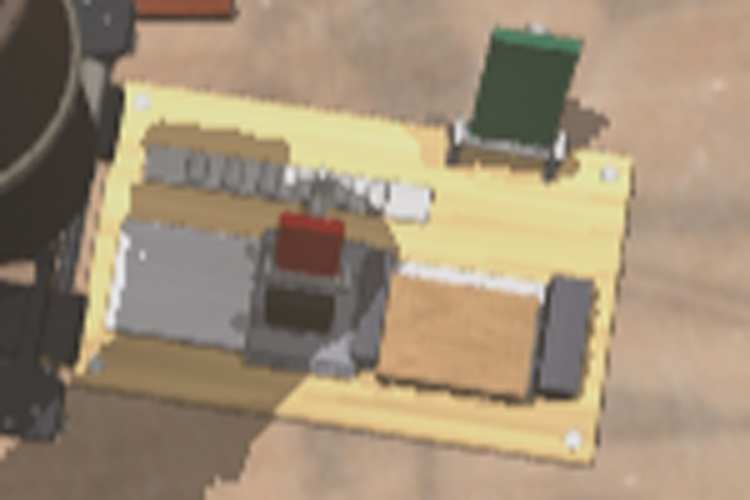

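The t7 crop shows the block at (460,335) against the closed-in jaw, and the fixed jaw at (567,337). The lever at (310,245) is back at its released position, and the jaw shift is 0.020–0.021. Next is the flap, so I'll check heights of things behind it.

```bash
python3 w.py 165 -71 215; python3 - <<'E'
from h import *
s=load('top');J=tojig(cloud(s))
for x in range(100,300,20):
    r=[]
    for y in range(-190,60,20):
        k=(abs(J[...,0]*1000-x)<10)&(abs(J[...,1]*1000-y)<10)
        r.append(int(np.nanmax(J[k][:,2])*1000) if k.sum() else -1)
    print(x,r)
E
```

```text
t 18.68 jig mm [-28.9 145.8 242.8] open 44.9 F [ 0.6 -0.4  0.3] q [ 45.   9. -13.  -0. -69. -56.]
rot units to jig [ 0.024 -0.094  0.072]
linear units [ 2.512 -4.146 -0.464]
100 [7, 5, 17, 23, 80, 151, 153, 153, 73, 22, 22, 22, 21]
120 [4, 5, 16, 14, 18, 189, 189, 186, 19, 19, 18, 17, 20]
140 [5, 7, 4, 6, 5, -1, 180, 5, 6, 8, 5, 7, 6]
160 [6, 6, 7, 7, 7, -1, -1, 5, 6, 8, 8, 8, 8]
180 [8, 6, 5, 5, 5, 6, 6, 4, 6, 7, 5, 8, 7]
200 [6, 6, 4, 5, 5, 4, 5, 4, 7, 5, 5, 6, 6]
220 [4, 4, 11, 6, 6, 4, 7, 8, 6, 6, 7, 6, 5]
240 [5, 6, 9, 6, 6, 7, 5, 32, 34, 7, 7, 5, 5]
260 [7, 5, 33, 34, 36, 34, 49, 63, 71, 37, 5, 9, 5]
280 [37, 37, 36, 37, 34, 27, 43, 64, 70, 34, 4, 6, 6]
```

```bash
python3 -m crank '[{"linear":[0.36,-0.59,0],"rot":[0.02,-0.09,0.07],"hand":0},{"linear":[0.36,-0.59,0],"rot":[0,0,0],"hand":0},{"linear":[0.36,-0.59,0],"rot":[0,0,0],"hand":0},{"linear":[0.36,-0.59,0],"rot":[0,0,0],"hand":0},{"linear":[0.36,-0.59,0],"rot":[0,0,0],"hand":0},{"linear":[0.36,-0.59,0],"rot":[0,0,0],"hand":0},{"linear":[0.36,-0.59,0],"rot":[0,0,0],"hand":0},{"linear":[0,0,0],"rot":[0,0,0],"hand":0},{"linear":[0,0,0],"rot":[0,0,0],"hand":0}]'; python3 w.py 165 -71 145
```

```text
clock: 19.8
tool_pos: [0.6539, -0.0312, 0.2424]
orientation: [107.6, 89.6, -173.4]
force: [0.7, -0.3, -0.0]
opening: 0.0006
t 19.8 jig mm [166.3 -87.8 242.4] open 0.6 F [ 0.7 -0.3 -0. ] q [ 14.  18.  -0.  -0. -72. -25.]
rot units to jig [ 0.009 -0.074  0.079]
linear units [ 0.03   0.279 -1.623]
```

```bash
python3 -m crank '[{"linear":[0.05,0.27,-0.3],"rot":[0,-0.07,0.08],"hand":0},{"linear":[0,0,-0.6],"rot":[0,0,0],"hand":0},{"linear":[0,0,-0.6],"rot":[0,0,0],"hand":0},{"linear":[0,0,0],"rot":[0,0,0],"hand":0}]'; python3 w.py 110 -71 145
```

```text
clock: 20.3
tool_pos: [0.6546, -0.0129, 0.1525]
orientation: [-72.7, 89.9, 6.8]
force: [0.5, -0.1, 1.0]
opening: 0.0004
t 20.3 jig mm [163.6 -69.7 152.5] open 0.4 F [ 0.5 -0.1  1. ] q [ 16.  22.  -8.   0. -60. -26.]
rot units to jig [-0.002  0.021 -0.026]
linear units [-0.883  0.143 -0.125]
```

```bash
python3 -c "
from h import *
s=snap('scene');cv2.imwrite('pics/s8.png',cv2.resize(s['image'][80:250,250:430],None,fx=3.3,fy=3.3,interpolation=cv2.INTER_CUBIC)[...,::-1])"
```

```text
(no output)
```

View pics/s8.png

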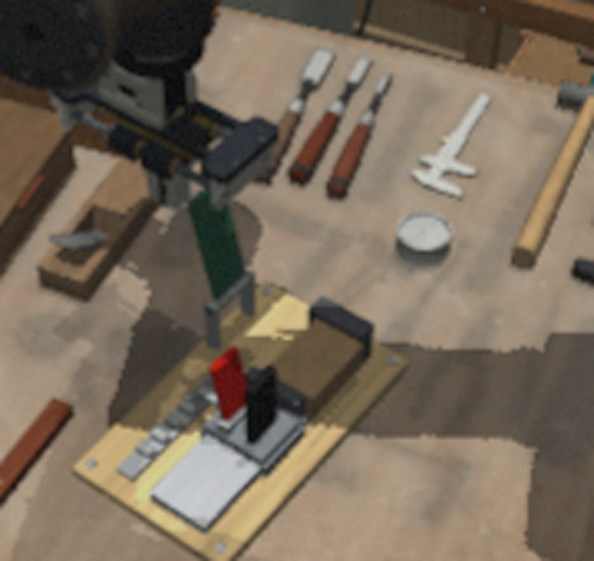

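The s8 crop shows the closed fingers behind the flap at (215,240), and the gripper body above its tip. Pushing along jig -x.

```bash
python3 -m crank '[{"linear":[-0.2,0.04,0],"rot":[0,0,0],"hand":0},{"linear":[-0.2,0.04,0],"rot":[0,0,0],"hand":0},{"linear":[-0.15,0.03,0],"rot":[0,0,0],"hand":0},{"linear":[-0.12,0.02,0],"rot":[0,0,0],"hand":0},{"linear":[-0.12,0.02,0],"rot":[0,0,0],"hand":0},{"linear":[-0.12,0.02,0],"rot":[0,0,0],"hand":0},{"linear":[0,0,0],"rot":[0,0,0],"hand":0}]'; python3 w.py 100 -71 152;python3 -c "
from h import *
s=snap('scene');cv2.imwrite('pics/s9.png',cv2.resize(s['image'][80:250,250:430],None,fx=3.3,fy=3.3,interpolation=cv2.INTER_CUBIC)[...,::-1])"
```

```text
clock: 21.22
tool_pos: [0.5993, -0.0012, 0.1609]
orientation: [-71.2, 89.2, 8.4]
force: [-0.2, 0.5, 0.5]
opening: 0.0004
t 21.23 jig mm [107.2 -68.3 160.9] open 0.4 F [-0.2  0.5  0.5] q [ 19.  16. -15.   0. -58. -29.]
rot units to jig [-0.023  0.156 -0.044]
linear units [-0.126 -0.022 -0.148]
```

View pics/s9.png

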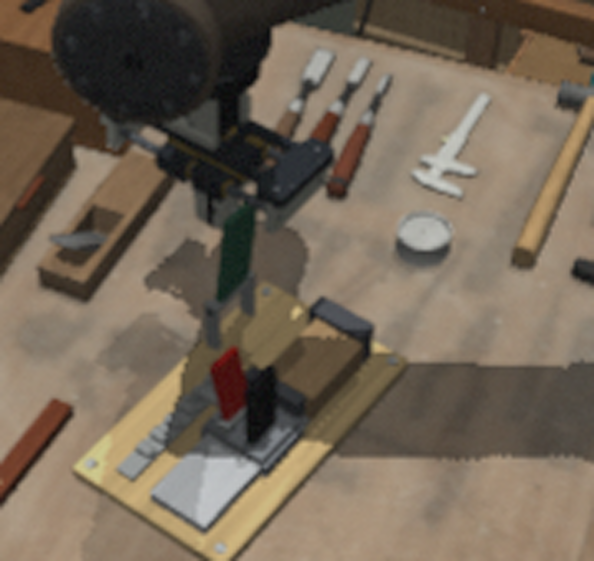

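The flap at s9 (238,250) is now past upright. Pushing slightly more and letting it fall.

```bash
python3 -m crank '[{"linear":[-0.15,0.02,-0.05],"rot":[0,0.1,0],"hand":0},{"linear":[-0.15,0.03,0],"rot":[0,0,0],"hand":0},{"linear":[0,0,0],"rot":[0,0,0],"hand":0},{"linear":[0,0,0],"rot":[0,0,0],"hand":0},{"linear":[0,0,0],"rot":[0,0,0],"hand":0},{"linear":[0,0,0],"rot":[0,0,0],"hand":0},{"linear":[0,0,0],"rot":[0,0,0],"hand":0},{"linear":[0,0,0],"rot":[0,0,0],"hand":0}]'; python3 w.py 100 -71 152;python3 -c "
from h import *
s=snap('scene');cv2.imwrite('pics/s10.png',cv2.resize(s['image'][80:250,250:430],None,fx=3.3,fy=3.3,interpolation=cv2.INTER_CUBIC)[...,::-1])"
```

```text
clock: 22.28
tool_pos: [0.5809, 0.0018, 0.1571]
orientation: [-56.7, 89.8, 22.9]
force: [-0.4, -0.2, -1.3]
opening: 0.0005
t 22.27 jig mm [ 88.5 -68.8 157.1] open 0.5 F [-0.4 -0.2 -1.3] q [ 19.  15. -17.  -0. -58. -30.]
rot units to jig [-0.018  0.043 -0.04 ]
linear units [ 0.181 -0.072 -0.085]
```

View pics/s10.png

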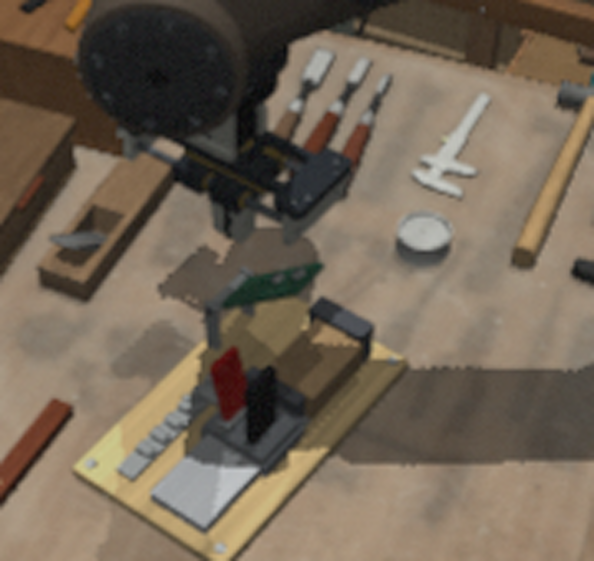

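The flap at s10 (270,283) is falling shut. I'll raise the arm, move aside and wait for it.

```bash
python3 -m crank '[{"linear":[0,0,0.8],"rot":[0,0,0],"hand":0},{"linear":[0,0,0.8],"rot":[0,0,0],"hand":0},{"linear":[-0.2,-0.7,0.2],"rot":[0,0,0],"hand":0},{"linear":[-0.2,-0.8,0],"rot":[0,0,0],"hand":0},{"linear":[-0.2,-0.8,0],"rot":[0,0,0],"hand":0},{"linear":[-0.2,-0.8,0],"rot":[0,0,0],"hand":0},{"linear":[-0.2,-0.8,0],"rot":[0,0,0],"hand":0},{"linear":[0,0,0],"rot":[0,0,0],"hand":0},{"linear":[0,0,0],"rot":[0,0,0],"hand":0},{"linear":[0,0,0],"rot":[0,0,0],"hand":0},{"linear":[0,0,0],"rot":[0,0,0],"hand":0},{"linear":[0,0,0],"rot":[0,0,0],"hand":0}]'; python3 w.py; python3 jaw.py f; python3 - <<'E'
from h import *
for n in('top','scene'):
    s=load(n);J=tojig(cloud(s));hsv=cv2.cvtColor(s['image'],cv2.COLOR_RGB2HSV)
    g=(hsv[...,1]>70)&(abs(hsv[...,0].astype(int)-75)<22)&(abs(J[...,0]-.03)<.1)&(abs(J[...,1]+.071)<.05)&(J[...,2]>.05)
    q=J[g]; 
    if len(q)<10: continue
    print(n,len(q),np.percentile(q,2,axis=0).round(4),np.percentile(q,98,axis=0).round(4))
    A=np.c_[q[:,0],np.ones(len(q))]; sl=np.linalg.lstsq(A,q[:,2],rcond=None)[0]; print('slope z/x',sl, 'z at x=-.02',sl@[-.02,1])
s=load('scene');cv2.imwrite('pics/s11.png',cv2.resize(s['image'][80:250,250:430],None,fx=3.3,fy=3.3,interpolation=cv2.INTER_CUBIC)[...,::-1])
s=load('top');cv2.imwrite('pics/t11.png',cv2.resize(s['image'][150:250,280:430],None,fx=5,fy=5,interpolation=cv2.INTER_CUBIC)[...,::-1])
E
```

```text
clock: 23.82
tool_pos: [0.519, -0.2364, 0.2688]
orientation: [-75.2, 89.7, 4.7]
force: [-0.1, -1.2, -0.7]
opening: 0.0009
t 23.82 jig mm [  71.5 -314.3  268.8] open 0.9 F [-0.1 -1.2 -0.7] q [ -5.   9.  -9.  -0. -71.  -5.]
rot units to jig [-0.004  0.054 -0.096]
top red 35 lo [0.0239 0.0107 0.1115] hi [0.0313 0.0385 0.1198]
  redtop 33 lo [0.0239 0.0106 0.1123] hi [0.0311 0.0386 0.1198]
 post 19 lo [-0.0179  0.0095  0.0854] hi [-0.0167  0.0295  0.1178]
 z61 between 468 lo [-0.0317 -0.0984  0.0567] hi [0.0245 0.0399 0.0654]
 blocktop 344 lo [-0.0364 -0.0994  0.0583] hi [ 0.017  -0.0208  0.0654]
((-8.028583526611328, -74.17062377929688), (61.477691650390625, 112.39722442626953), 5.9266204833984375) 0.062138659027190624
scene red 148 lo [0.0123 0.0114 0.0605] hi [0.0298 0.0426 0.1181]
  redtop 29 lo [0.0223 0.0099 0.1124] hi [0.0307 0.0416 0.119 ]
 post 100 lo [-0.0183  0.0114  0.0823] hi [-0.0096  0.0437  0.1196]
 z61 between 286 lo [-0.0319 -0.0951  0.0573] hi [0.0255 0.0439 0.0655]
 blocktop 221 lo [-0.0368 -0.0972  0.0584] hi [ 0.0147 -0.0202  0.0656]
((-10.203269958496094, -60.89823913574219), (54.87334060668945, 85.68354797363281), 1.0832836627960205) 0.061587273378974405
top 582 [-0.0164 -0.0913  0.066 ] [ 0.0867 -0.051   0.0768]
slope z/x [-0.00302495  0.07160189] z at x=-.02 0.07166239081091264
scene 360 [-0.017  -0.0938  0.0648] [ 0.0891 -0.0491  0.0752]
slope z/x [0.00118613 0.0706424 ] z at x=-.02 0.07061868159549657
```

View pics/s11.png

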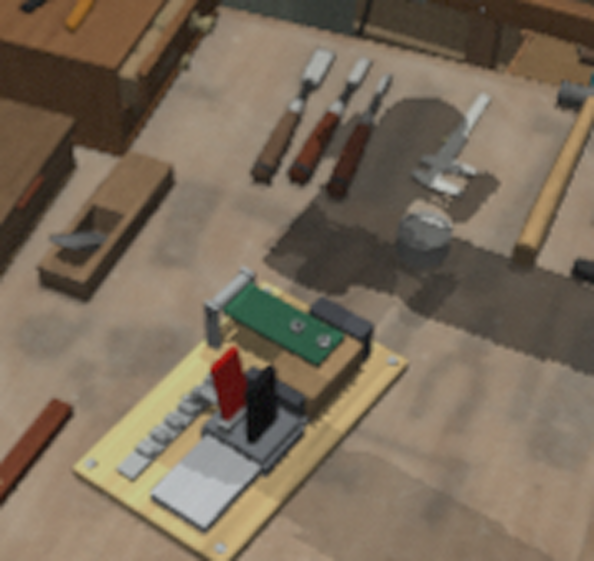

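View pics/t11.png

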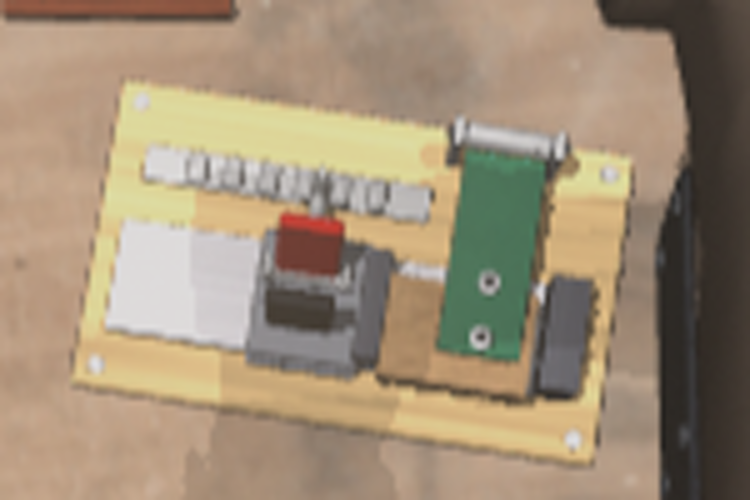

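The flap lies level: slope about 0 in both views, and its top at 71 mm against the expected 71.5. The jaw shift is 19–20 mm, the lever is released, the block is flat and close to the fixed jaw, and the bystanders haven't moved. Handing in.

```bash
python3 -c "
from h import *
o=monitor.get_obs();print(o['clock'],o['force'].round(1),abs(o['qvel']).max().round(2))
print(ticket.close_job())"
```

```text
23.925 [-0.   0.   0.5] 0.33
the job is handed in; nothing more can be done
None
```

I loaded the jig and handed the job in at about 24 s. The hand-in reports no verdict, so what follows rests on my last camera checks.

**What I did:** I squeezed the lever and slid the jaw out 40 mm to the 104 mm gap, where it latched. I then laid the brown beech block flat on the bed. With the lever squeezed again, I slid the jaw in to the 84 mm notch, which pushed the block towards the fixed jaw. Last, I tipped the flap past upright from behind and it fell shut.

**Last checks:**
- **Jaw:** it moved 18–20 mm out from its start position (the notch is at 20 mm). The lever's outer face is back where it was when released.
- **Block:** it is flat, with its top at about 62 mm. It is turned about 1° and sits about 4–5 mm from the fixed jaw, where up to 8 mm is allowed.
- **Flap:** it is level in both views, with its top at 71 mm against the expected 71.5 mm.
- **Robot and bystanders:** the arm was well clear of the jig. The tin is where it was in the last view, and I saw no movement of the square or pliers in the views I had, though I did not measure their final positions.

**Where the margin is thinner:** the block is about 8–10 mm off the centre line towards the robot, where 15 mm is allowed. I offset it by 8 mm on purpose to keep the gripper clear of the open flap. In the last top view, a simple rectangle fit to the block was unusable because the flap and other parts merged into it. I used the block's edges in that view and the scene view instead.

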